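# Reload the four-place shaker and bar it down

## Task

First take the used, grey-capped jars out of the shaker and stand them upright in the white returns tray; then load the fresh jars one by one in number order, lowest number first, each upright and fully down in the pocket with as many dots as its cap (same colour too), leaving the pocket of a missing jar empty. When all are in, lay the retaining bar grip up across the two forked supports, lying in both forks and roughly centred, and only then push the red start lever fully over, away from you. Leave the other things on the bench where they are.

Things in the scene. Friction and masses are not known exactly. Their poses are not given: they have to be found in the camera images.
- shaker: White shaker, blue stripe, fixed; place and yaw vary. Deck 120 mm (x) by 410 mm (y), 30 mm high, from y = -165 to +245 mm in its frame. On it four square pockets in a row along y, 62 mm apart, walls up to 50 mm above the bench, dotted coloured plates on their robot side, and a dark forked support at y = -136 and +136 mm. Origin: on the bench below the row's middle; x away from the robot at yaw 0.
- pocket1 (a point): Centre of the floor of pocket 1 (red plate, 1 dot; rightmost as seen from the robot), 30 mm above the bench; 58 mm square inside, walls 20 mm high. A seated jar's origin comes here.
- pocket2 (a point): Centre of the floor of pocket 2 (yellow plate, 2 dots; second from the right), 30 mm above the bench; 58 mm square inside, walls 20 mm high. A seated jar's origin comes here.
- pocket3 (a point): Centre of the floor of pocket 3 (green plate, 3 dots; third from the right), 30 mm above the bench; 58 mm square inside, walls 20 mm high. A seated jar's origin comes here.
- pocket4 (a point): Centre of the floor of pocket 4 (blue plate, 4 dots; leftmost, nearest the lever), 30 mm above the bench; 58 mm square inside, walls 20 mm high. A seated jar's origin comes here.
- jar1: Fresh jar 1: white ceramic with a red band and red cap with 1 black dot on top; starts upright on the bench to the left, absent (None) in some runs. 52 mm diameter body 42 mm tall, fixed cap on it 42 mm diameter, 30 mm tall (72 mm in all), 0.15 to 0.31 kg. Origin: centre of the underside, z up the jar.
- jar2: Fresh jar 2: white ceramic with a yellow band and yellow cap with 2 black dots on top; starts upright on the bench to the left, absent (None) in some runs. 52 mm diameter body 42 mm tall, fixed cap on it 42 mm diameter, 30 mm tall (72 mm in all), 0.15 to 0.31 kg. Origin: centre of the underside, z up the jar.
- jar3: Fresh jar 3: white ceramic with a green band and green cap with 3 black dots on top; starts upright on the bench to the left, absent (None) in some runs. 52 mm diameter body 42 mm tall, fixed cap on it 42 mm diameter, 30 mm tall (72 mm in all), 0.15 to 0.31 kg. Origin: centre of the underside, z up the jar.
- jar4: Fresh jar 4: white ceramic with a blue band and blue cap with 4 black dots on top; starts upright on the bench to the left, absent (None) in some runs. 52 mm diameter body 42 mm tall, fixed cap on it 42 mm diameter, 30 mm tall (72 mm in all), 0.15 to 0.31 kg. Origin: centre of the underside, z up the jar.
- used1: Used jar: amber glass with a plain grey cap, same shape as the fresh ones, left standing in pocket 1 at the start; only one or two of the four used jars are present, the others are None. 0.22 kg. 52 mm diameter body 42 mm tall, fixed cap on it 42 mm diameter, 30 mm tall (72 mm in all). Origin: centre of the underside, z up the jar.
- used2: Used jar: amber glass with a plain grey cap, same shape as the fresh ones, left standing in pocket 2 at the start; only one or two of the four used jars are present, the others are None. 0.22 kg. 52 mm diameter body 42 mm tall, fixed cap on it 42 mm diameter, 30 mm tall (72 mm in all). Origin: centre of the underside, z up the jar.
- used3: Used jar: amber glass with a plain grey cap, same shape as the fresh ones, left standing in pocket 3 at the start; only one or two of the four used jars are present, the others are None. 0.22 kg. 52 mm diameter body 42 mm tall, fixed cap on it 42 mm diameter, 30 mm tall (72 mm in all). Origin: centre of the underside, z up the jar.
- used4: Used jar: amber glass with a plain grey cap, same shape as the fresh ones, left standing in pocket 4 at the start; only one or two of the four used jars are present, the others are None. 0.22 kg. 52 mm diameter body 42 mm tall, fixed cap on it 42 mm diameter, 30 mm tall (72 mm in all). Origin: centre of the underside, z up the jar.
- returns: White open returns tray fixed on the bench to the right, 180 mm (x) by 120 mm (y), 30 mm high, walls and floor 5 mm thick; two jars stand in it side by side along its x axis. Origin: centre of its underside.
- bar: Aluminium retaining bar, 310 mm long (own y), 24 mm wide (x), 12 mm thick, 0.2 to 0.42 kg, with a black grip upright in its middle: 50 mm long (y), 18 mm thick (x), top 44 mm over the underside. Starts flat on the bench before the shaker, grip up. Origin: centre of the underside; z up through the grip.
- bar_seat (a point): Midway between the forks at the height of their beds, 107 mm above the bench; axes as the shaker's. The laid bar's origin comes here, its y along the shaker's y, 5 mm clear of the caps below. Each fork is 16 mm thick (y), 54 mm wide (x); its prongs stand 32 mm apart (x) and rise to 123 mm.
- start (a joint): The shaker's red start lever: 0 leans towards the robot (off), 1.0 rad leans fully away from it (on). It begins between 0 and 0.2, turns about the shaker's y axis against light friction and stays where it is left.
- start_tip (a point): Tip of the start lever, above the shaker's left end (200 mm along the shaker's y axis). The lever is 60 mm long; pushing its tip some 60 mm along the shaker's +x switches it on.
- beaker: Empty glass beaker, 70 mm diameter, 90 mm tall; a bystander, not part of the job. Origin: underside.
- mortar: White ceramic mortar bowl, 90 mm diameter, 50 mm tall; a bystander, not part of the job. Origin: underside.
- crucible: Brown clay crucible, 56 mm diameter, 45 mm tall; a bystander, not part of the job. Origin: underside.
- wash_bottle: White wash bottle with blue cap, 68 mm diameter, 120 mm tall; a bystander, not part of the job. Origin: underside.
- amber_bottle: Amber bottle, 68 mm diameter, 140 mm tall; a bystander, not part of the job. Origin: underside.
- spatula: Lab spatula lying flat, 150 mm long; a bystander, not part of the job. Origin: underside.
Mind the look-alikes: they are no part of the job. What is shaped like the jar2 but turquoise is not meant.

How it is judged (in metres and radians):
On the way, in this order (a step that is already met when the one before it is completed fails the run):
1. all used jars stand in the returns tray, let go (x of used1 in the frame of returns between -0.08 and 0.08 m and y of used1 in the frame of returns between -0.05 and 0.05 m and z of used1 in the frame of returns between -0.005 and 0.015 m and angle between each of used1, used2, used3, used4's own z axis and vertical below 0.12 rad and contact force between the fingers and used1 below 0.3 N and x of used2 in the frame of returns between -0.08 and 0.08 m and y of used2 in the frame of returns between -0.05 and 0.05 m and z of used2 in the frame of returns between -0.005 and 0.015 m and contact force between the fingers and used2 below 0.3 N and x of used3 in the frame of returns between -0.08 and 0.08 m and y of used3 in the frame of returns between -0.05 and 0.05 m and z of used3 in the frame of returns between -0.005 and 0.015 m and contact force between the fingers and used3 below 0.3 N and x of used4 in the frame of returns between -0.08 and 0.08 m and y of used4 in the frame of returns between -0.05 and 0.05 m and z of used4 in the frame of returns between -0.005 and 0.015 m and contact force between the fingers and used4 below 0.3 N), for 0.2 s.
2. jar 1 seated in pocket 1 and let go (horizontal distance between jar1 and pocket1 below 0.009 m and z of jar1 in the frame of shaker between 0.025 and 0.036 m and angle between jar1's own z axis and vertical below 0.1 rad and contact force between the fingers and jar1 below 0.3 N), for 0.2 s.
3. jar 2 seated in pocket 2 and let go (horizontal distance between jar2 and pocket2 below 0.009 m and z of jar2 in the frame of shaker between 0.025 and 0.036 m and angle between jar2's own z axis and vertical below 0.1 rad and contact force between the fingers and jar2 below 0.3 N), for 0.2 s.
4. jar 3 seated in pocket 3 and let go (horizontal distance between jar3 and pocket3 below 0.009 m and z of jar3 in the frame of shaker between 0.025 and 0.036 m and angle between jar3's own z axis and vertical below 0.1 rad and contact force between the fingers and jar3 below 0.3 N), for 0.2 s.
5. jar 4 seated in pocket 4 and let go (horizontal distance between jar4 and pocket4 below 0.009 m and z of jar4 in the frame of shaker between 0.025 and 0.036 m and angle between jar4's own z axis and vertical below 0.1 rad and contact force between the fingers and jar4 below 0.3 N), for 0.2 s.
6. bar laid in both forks and let go (x of bar in the frame of bar_seat between -0.008 and 0.008 m and y of bar in the frame of bar_seat between -0.016 and 0.016 m and z of bar in the frame of bar_seat between -0.004 and 0.005 m and angle between the y axis of bar and the y axis of shaker, either way round below 0.08 rad and angle between bar's own z axis and vertical below 0.06 rad and contact force between the fingers and bar below 0.3 N), for 0.3 s.
7. start lever pushed over (value of joint start above 0.85 rad), for 0.2 s.
At the end, for the whole second after the job is handed in: Used jars upright on the floor of the tray; each fresh jar fully down in the pocket of its number (within 9 mm, 6 degrees); the bar on the beds of both forks, within 16 mm of centred lengthways; the lever beyond 0.85 rad; all let go and at rest (all of step 1 and all of step 2 and all of step 3 and all of step 4 and all of step 5 and all of step 6 and value of joint start above 0.85 rad and linear speed of each of bar, jar1, jar2, jar3, jar4 below 0.02 m/s); the robot touches nothing.
It fails at once if a bystander on the bench was pushed more than 40 mm or tipped over (distance of any of beaker, mortar, crucible, wash_bottle, amber_bottle, spatula from where it was at the start of the episode above 0.04 m or angle between any of beaker, mortar, crucible, wash_bottle, amber_bottle's own z axis and vertical above 0.7 rad).
Of jar1, jar2, jar3, jar4 only 3 to 4 are there at a start; the rules pass over those that are not, and their reading is None.
Of used1, used2, used3, used4 only 1 to 2 are there at a start; the rules pass over those that are not, and their reading is None.
At some moment in a run one of jar1, jar2, jar3, jar4 may be knocked a few centimetres aside while the robot is not near it.
Once in a run the grip may slacken for a moment while it holds something.
It also fails if it takes over 210 s, if anything falls off the work surface, if the arm or the gripper's body presses on something with over 40 N, if the wrist force passes 120 N, or if a joint passes its speed limit or range.

## Robot

A 6-joint arm with a two-finger parallel gripper is mounted at the origin on the work surface. World frame = base frame: x ahead of the robot, y to its left, z up, the work surface at z = 0. Lengths are in m, angles in degrees, forces in N, time in s.
With the tool pointing down it reaches from about 0.325 to 0.775 m from the base axis. Payload 5.5 kg.
Tool frame: the origin (TCP) lies at the centre of the arm's flange, where the gripper is bolted on; the fingertips stand 182 mm ahead of it and the grasp point (between the pads) lies 163 mm ahead of it; z points along the fingers, y is the direction in which the jaws open and shut (so a half turn about z gives the same grasp; the last joint's range is limited). The gripper opens to 88 mm and grips with 3 to 60 N. Pads are 20 mm wide; open, the fingers measure 115 mm over their backs; the gripper's body (75 mm by 178 mm) begins 61 mm behind the grasp point.
Start: joints at [63.157, 5.22, 70.514, -0, 104.267, -3.249], TCP at [0.24, 0.55, 0.405] pointing down, gripper open.
Joint ranges: [-164.24, 164.24], [-49.07, 125.15], [9.68, 141.18], [-86.29, 266.29], [3.28, 154.24], [-151.56, 151.56]. Speed limits (degrees/s): [147.25, 147.25, 172.46, 180, 180, 180].

## Interface

Orientations are given as [roll, pitch, yaw] about the fixed x, y, z axes, in that order (R = Rz(yaw) Ry(pitch) Rx(roll)).
In Python, from station import r gives the robot as it stands. The module is installed in compiled form; this text tells all that it offers. Calls block until the motion is done:
- r.reach(position, orientation): joint-space move of the TCP to a pose.
- r.servo_line(position, rotation=None, speed=0.15): straight line of the TCP; rotation=None keeps the orientation; speed is the mean speed in m/s.
- r.move_joints(angles): joint-space move.
- r.let_go() and r.grab(squeeze=None): open the fingers fully, or close them until they stop; squeeze is the grip in N (None keeps the last).
- r.wait(seconds).
- r.inverse_kinematics(position, orientation): joint angles nearest the present ones, or None.
- r.sense(): the state.
- r.snapshot(name): name is "scene" or "side" or "wrist"; returns a dict with "frame" (400x640x3 uint8, red, green, blue), "fx", "fy", "cx", "cy" (pixels), "R" (3x3) and "t" (3): a world point X has camera coordinates R X + t. Camera axes: x right, y down, z forward; pixel columns grow to the right and rows downward; lengths in m; the calibration is good to about 2 mm. A picture is of the moment at which its call begins. There is no depth.
A pose or a line that the arm cannot do raises r.IKError and nothing moves.
- r.hand_in(): hands the job in, once; it reports no verdict.
The state is a dict: "clock": time; "joints": joint angles; "joint_vel": joint speeds; "joint_torque": joint torques, N m; "tcp_pos": TCP position; "orientation": TCP orientation; "contact_force": force on the tool from outside, world axes, zero at the start; "torque": the same for the moment, N m; "opening": finger opening in m.
Only numpy, scipy, OpenCV 4.12 (cv2) and the standard library are available. Lean on these libraries where they do the work, as an engineer would, in place of code of your own. Each camera call takes 0.05 s, during which the arm holds its last target.

## Working session

There is one attempt and no reset: what is moved stays moved. The work goes in short steps, each a Python script; the robot and the scene stay as the last script left them, time stands still between calls to the robot, and variables do not carry over. Pictures are saved under pics/ and viewed, and the job is handed in when it is done.

```bash
mkdir -p pics; ls; python3 - <<'E'
from station import r
import cv2
s=r.sense(); print(s)
for n in ["scene","side","wrist"]:
    p=r.snapshot(n); cv2.imwrite(f"pics/{n}0.png",p["frame"][:,:,::-1]); print(n,p["fx"],p["cx"],p["cy"],p["R"],p["t"])
E
```

```text
pics
{'clock': 0.0, 'joints': array([ 6.31568836e+01,  5.26435258e+00,  7.05821211e+01, -2.19293840e-03,
        1.04268095e+02, -3.24665345e+00]), 'joint_vel': array([ 0.04112159,  0.03392222, -0.0594113 , -0.08589372, -0.02470845,
       -0.02195811]), 'joint_torque': array([-2.36848327e-04, -4.46463668e+01, -4.06432772e+01,  6.96478318e-02,
        2.96564098e-02, -1.23532609e-04]), 'tcp_pos': array([0.24018866, 0.54988754, 0.40349116]), 'orientation': array([-1.79885495e+02, -4.36555870e-03,  1.56402994e+02]), 'contact_force': array([ 0.82970883,  0.17467273, -0.06589231]), 'torque': array([-0.02306693,  0.04319231, -0.05835025]), 'opening': 0.08763017951415795}
scene 361.85490637137553 321.87526890480126 201.09866760518378 [[ 0.72165565  0.69215257 -0.01174479]
 [ 0.58589345 -0.61972774 -0.52217468]
 [-0.36870312  0.36994911 -0.85275768]] [-0.42049838 -0.25295894  1.35096447]
side 497.0564008312131 316.6977546836435 193.2846751589916 [[ 0.81752463 -0.57564147 -0.01704033]
 [-0.29266076 -0.38978843 -0.87316359]
 [ 0.49598705  0.71881978 -0.48712931]] [-0.46944724  0.25478258  1.23161009]
wrist 288.00971191264796 320.48613073746805 194.1215789101549 [[ 0.40062549  0.91623953 -0.00208268]
 [ 0.8831973  -0.38557083  0.26701621]
 [ 0.24384778 -0.10881292 -0.96368979]] [-0.59924004 -0.03366231  0.39009428]
```

View pics/scene0.png

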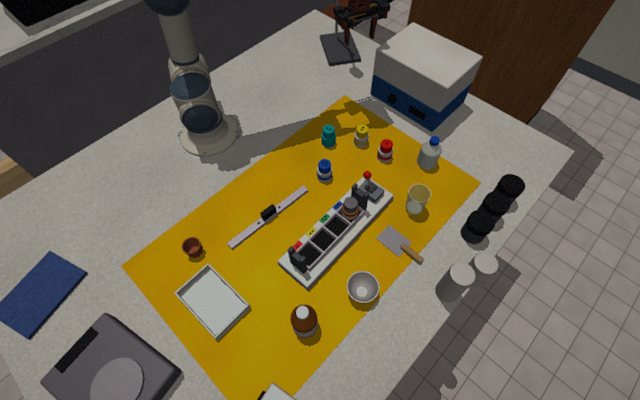

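View pics/side0.png

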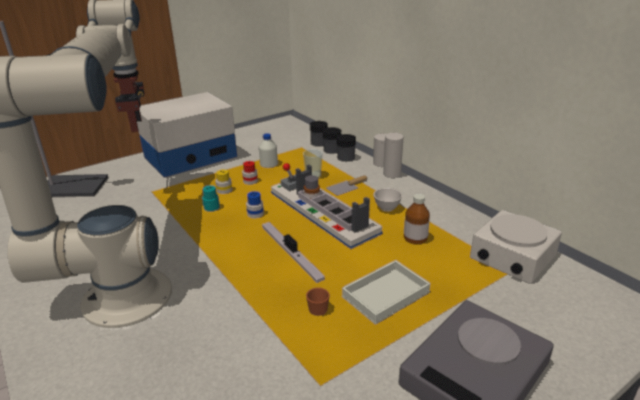

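View pics/wrist0.png

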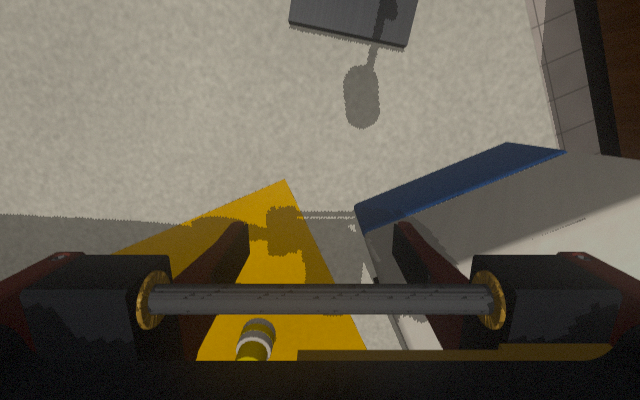

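```bash
cat > h.py <<'E'
from station import r
import cv2, numpy as np
def snap(n,f=None):
    p=r.snapshot(n)
    if f: cv2.imwrite(f"pics/{f}.png",p["frame"][:,:,::-1])
    return p
def ray(p,u,v,z):
    d=np.array([(u-p["cx"])/p["fx"],(v-p["cy"])/p["fy"],1.]); R=np.array(p["R"]);t=np.array(p["t"])
    C=-R.T@t; d=R.T@d
    return C+d*(z-C[2])/d[2]
def proj(p,X):
    c=np.array(p["R"])@np.array(X,float)+np.array(p["t"]); return np.array([p["fx"]*c[0]/c[2]+p["cx"],p["fy"]*c[1]/c[2]+p["cy"]])
def tri(obs):
    A=np.zeros((3,3));b=np.zeros(3)
    for p,u,v in obs:
        R=np.array(p["R"]);t=np.array(p["t"]);C=-R.T@t
        d=R.T@np.array([(u-p["cx"])/p["fx"],(v-p["cy"])/p["fy"],1.]);d/=np.linalg.norm(d)
        M=np.eye(3)-np.outer(d,d);A+=M;b+=M@C
    return np.linalg.solve(A,b)
E
python3 - <<'E'
from h import *
p=snap("scene");q=snap("side")
a=p["frame"][110:290,220:460];b=q["frame"][130:330,180:460]
cv2.imwrite("pics/c1.png",cv2.resize(a,None,fx=3.3,fy=3.3,interpolation=cv2.INTER_CUBIC)[:,:,::-1])
cv2.imwrite("pics/c2.png",cv2.resize(b,None,fx=2.8,fy=2.8,interpolation=cv2.INTER_CUBIC)[:,:,::-1])
w=snap("wrist");R=np.array(w["R"]);print(-R.T@w["t"],R[2])
E
```

```text
[0.17467853 0.57851875 0.38413746] [ 0.24419955 -0.10811259 -0.96367954]
```

View pics/c1.png

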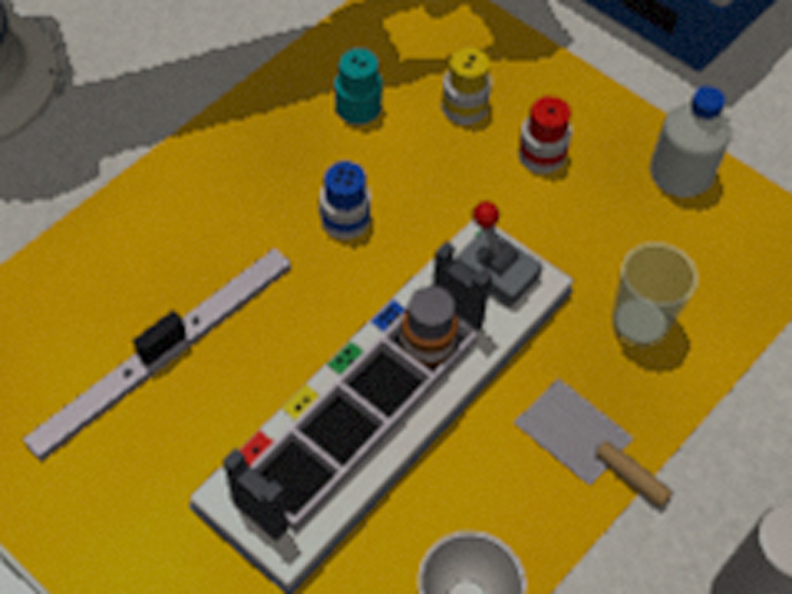

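View pics/c2.png

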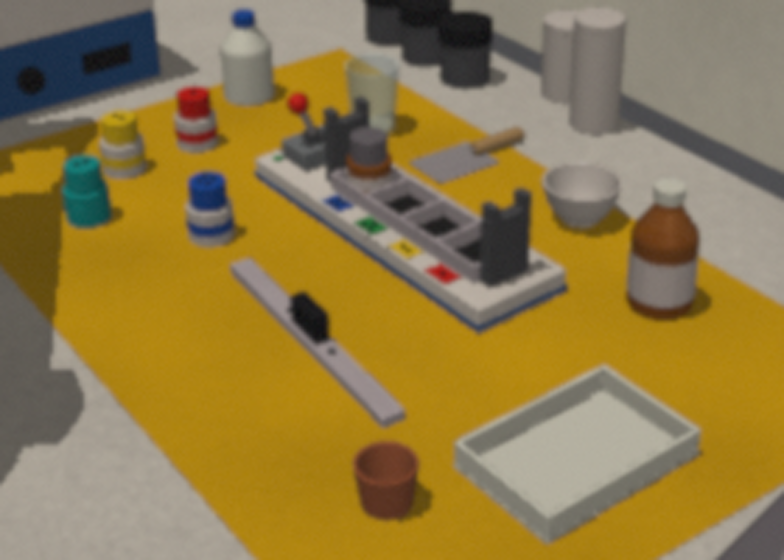

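```bash
cat >> h.py <<'E'
def bearing(p,pts):
    R=np.array(p["R"]);C=-R.T@np.array(p["t"])
    P=np.array(pts,float); d=np.c_[(P[:,0]-p["cx"])/p["fx"],(P[:,1]-p["cy"])/p["fy"],np.ones(len(P))]@R
    c=d[:,:2].mean(0); a0=np.arctan2(c[1],c[0]); a=np.arctan2(d[:,1],d[:,0])-a0; a=(a+np.pi)%(2*np.pi)-np.pi
    m=(a.max()+a.min())/2+a0
    return C,np.array([np.cos(m),np.sin(m)])
def cross(b1,b2):
    (C1,d1),(C2,d2)=b1,b2
    s=np.linalg.solve(np.c_[d1,-d2],(C2-C1)[:2]); return C1[:2]+s[0]*d1
HS={'red':[(0,8),(172,180)],'yellow':[(24,32)],'blue':[(108,125)],'teal':[(80,98)]}
def mask(p,col,box,smin=140,vmin=60):
    x0,y0,x1,y1=box; h=cv2.cvtColor(np.ascontiguousarray(p["frame"]),cv2.COLOR_RGB2HSV)
    m=np.zeros(h.shape[:2],np.uint8)
    for a,b in HS[col]: m|=cv2.inRange(h,(a,smin,vmin),(b,255,255))
    k=np.zeros_like(m);k[y0:y1,x0:x1]=m[y0:y1,x0:x1]
    n,l,s,c=cv2.connectedComponentsWithStats(k); i=1+np.argmax(s[1:,4]); ys,xs=np.nonzero(l==i)
    return np.c_[xs,ys],s[i],c[i]
E
python3 - <<'E'
from h import *
p=snap("scene");q=snap("side")
h=cv2.cvtColor(q["frame"],cv2.COLOR_RGB2HSV)
for n,im,pts in (("sc",p,[(361,127),(386,143),(325,163),(328,129),(300,150),(329,175)]),("si",q,[(223,175),(249,167),(254,199),(210,190),(230,280)])):
    h=cv2.cvtColor(np.ascontiguousarray(im["frame"]),cv2.COLOR_RGB2HSV)
    print(n,[h[v,u].tolist() for u,v in pts])
bx={'red':((372,135,400,155),(240,158,260,174)),'blue':((314,156,336,176),(245,188,266,204)),'teal':((318,122,340,150),(200,184,222,202))}
for c,(b1,b2) in bx.items():
    m1,s1,c1=mask(p,c,b1);m2,s2,c2=mask(q,c,b2)
    print(c,s1,s2,c1,c2,cross(bearing(p,m1),bearing(q,m2)),tri([(p,*c1),(q,*c2)]),ray(p,*c1,.06),ray(q,*c2,.06))
for z,pt in ((.075,(361,126)),(.115,(267,206)),):print(ray(p,*pt,z))
print("used4 cap",ray(p,220+432/3.3,110+300/3.3,.102))
for u,v in ((192,505),(290,590),(572,283)): print("deck",ray(p,220+u/3.3,110+v/3.3,.03))
for u,v in ((25,440),(42,457),(275,250),(290,265)): print("bar",ray(p,220+u/3.3,110+v/3.3,.012))
for u,v in ((177,297),(208,266),(249,308),(219,338)): print("tray",ray(p,u,v,.03))
E
```

```text
sc [[26, 255, 159], [0, 191, 84], [109, 222, 107], [90, 231, 94], [22, 245, 161], [0, 4, 67]]
si [[24, 217, 140], [0, 206, 120], [110, 197, 93], [88, 201, 119], [22, 215, 173]]
red [381 139  12  14 130] [243 161  12  11 105] [386.13076923 145.80769231] [248.61904762 166.22857143] [0.54005299 0.36272605] [0.54084776 0.36215649 0.05626518] [0.54304383 0.35847016 0.06      ] [0.53751789 0.35659238 0.06      ]
blue [319 159  11  14 105] [249 193  11  11 112] [324.1047619  165.01904762] [253.77678571 198.08928571] [0.44587274 0.1536842 ] [0.44532903 0.15470205 0.0573783 ] [0.4456717  0.15448866 0.06      ] [0.44328701 0.14849253 0.06      ]
teal [322 125  13  18 119] [203 186  15  16 187] [327.82352941 131.94117647] [209.46524064 194.43315508] [0.35079395 0.27397609] [0.35007953 0.27367862 0.04932938] [0.35529583 0.26821537 0.06      ] [0.34312247 0.25240274 0.06      ]
[0.43003408 0.35736123 0.075     ]
[ 0.45656216 -0.09636455  0.115     ]
used4 cap [0.61693619 0.09003727 0.102     ]
deck [ 0.57745343 -0.17670622  0.03      ]
deck [ 0.69352499 -0.17129071  0.03      ]
deck [0.67677826 0.23406048 0.03      ]
bar [ 0.41184305 -0.23637093  0.012     ]
bar [ 0.43662924 -0.23631362  0.012     ]
bar [0.42951256 0.07044344 0.012     ]
bar [0.45337185 0.06803963 0.012     ]
tray [ 0.44814039 -0.43681288  0.03      ]
tray [ 0.43702481 -0.3226892   0.03      ]
tray [ 0.61547973 -0.31896232  0.03      ]
tray [ 0.61840186 -0.42317028  0.03      ]
```

```bash
python3 - <<'E'
from h import *
r.reach([0.53,0.02,0.43],[180,0,90]); print(r.sense()["tcp_pos"],r.sense()["joints"])
p=snap("wrist","w1")
for y in (-.05,0,.1,.2): print(proj(p,[.62,y,.03]))
r.reach([0.53,-0.13,0.43],[180,0,90]); p=snap("wrist","w2")
r.reach([0.50,-0.42,0.43],[180,0,90]); p=snap("wrist","w3")
E
```

```text
[0.5300114  0.02077037 0.42995743] [-1.43566080e+00 -5.12618980e+00  7.82924114e+01  1.53673810e-02
  1.06838318e+02 -1.51424358e+00]
[383.5311216  220.19718888]
[385.71796127 185.60115426]
[390.57152813 108.81721337]
[396.19118855  19.91359149]
```

View pics/w1.png

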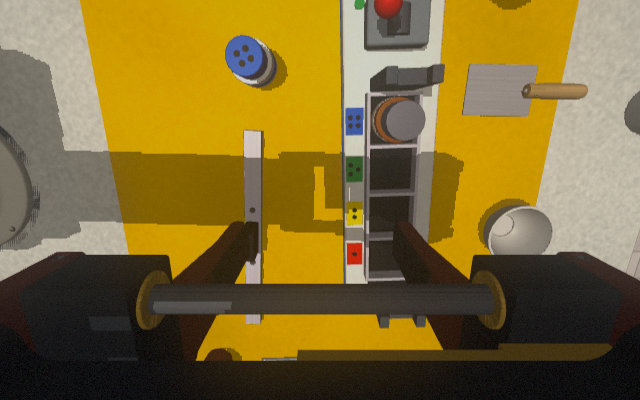

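View pics/w2.png

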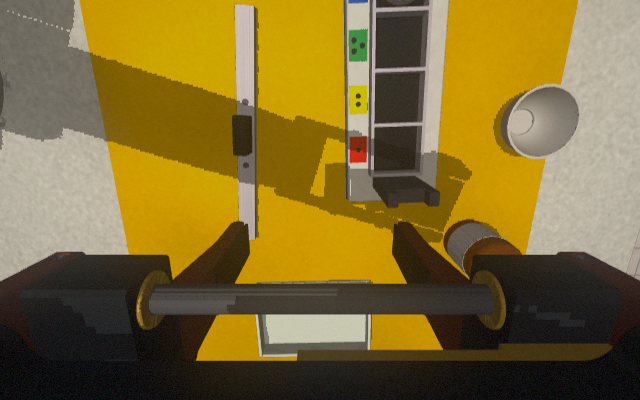

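View pics/w3.png

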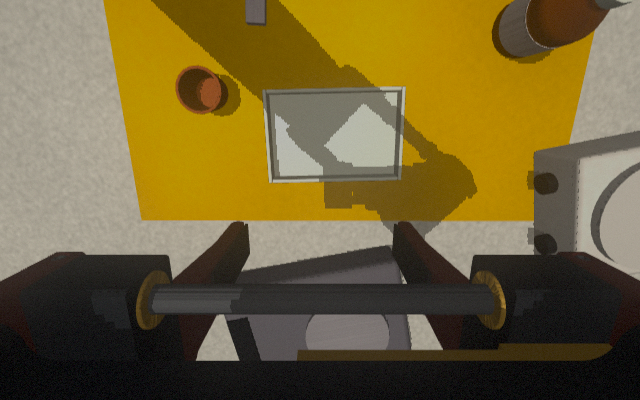

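```bash
cat >> h.py <<'E'
import pickle
def ssnap(n,f):
    p=snap(n,f); pickle.dump(p,open(f"pics/{f}.pkl","wb")); return p
def load(f): return pickle.load(open(f"pics/{f}.pkl","rb"))
def crop(p,f,box,k):
    x0,y0,x1,y1=box; cv2.imwrite(f"pics/{f}.png",cv2.resize(np.ascontiguousarray(p["frame"][y0:y1,x0:x1,::-1]),None,fx=k,fy=k,interpolation=cv2.INTER_CUBIC))
E
python3 - <<'E'
from h import *
p=ssnap("wrist","w3b"); crop(p,"w3c",(240,70,440,200),4)
r.reach([0.53,-0.13,0.43],[180,0,90]); p=ssnap("wrist","w2b"); crop(p,"w2c",(325,0,465,220),2.7)
r.reach([0.53,0.02,0.43],[180,0,90]);p=ssnap("wrist","w1b"); crop(p,"w1c",(325,0,465,220),2.7)
r.reach([0.43,0.22,0.43],[180,0,90]);p=ssnap("wrist","w0b")
E
```

```text
(no output)
```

View pics/w3c.png

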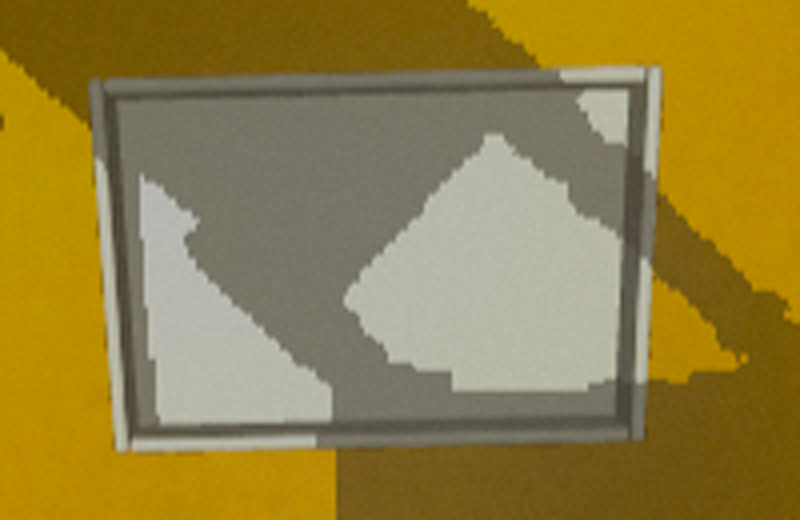

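View pics/w2c.png

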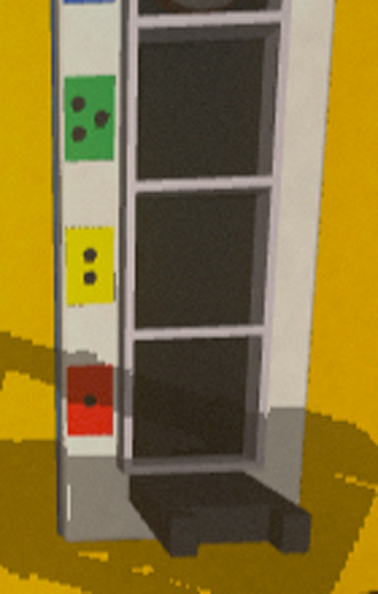

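View pics/w1c.png

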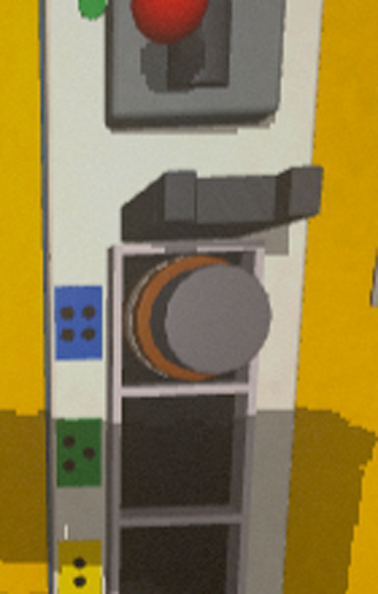

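View pics/w0b.png

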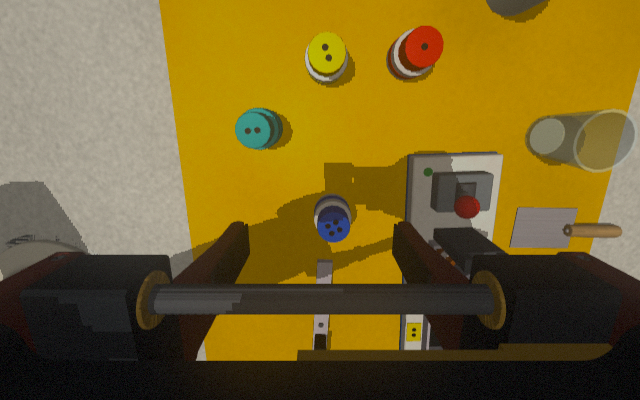

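```bash
python3 - <<'E'
from h import *
w=load("w2b")
def c(p,u,v,z,k=2.7,o=(325,0)): return ray(p,o[0]+(u+.5)/k-.5,o[1]+(v+.5)/k-.5,z).round(4)
print("L/R p1p2",c(w,126,335,.05),c(w,270,329,.05)); print("p2p3",c(w,125,187,.05),c(w,277,181,.05))
print("p1end",c(w,121,468,.05),c(w,264,463,.05))
print("deck bl",c(w,62,538,.03)," left edge top",c(w,60,5,.03),"right",c(w,331,5,.03),c(w,302,420,.03))
w=load("w1b")
print("p3p4",c(w,112,394,.05),c(w,257,386,.05)); print("p2p3",c(w,110,521,.05),c(w,249,513,.05));print("p4end",c(w,114,248,.05),c(w,265,250,.05))
p=w; hsv=cv2.cvtColor(p["frame"],cv2.COLOR_RGB2HSV)
print("used4 cap top",c(w,218,321,.102))
w=load("w3b")
T=[c(w,u,v,.03,4,(240,70)) for u,v in((92,80),(660,68),(642,438),(118,450))]; print("tray",T,np.mean(T,0))
w=load("w0b")
for col,box in (('red',(395,20,450,80)),('blue',(310,200,355,245)),('yellow',(300,25,350,75)),('teal',(230,100,290,150))):
    m,s,cc=mask(w,col,box,150,80); print(col,s,cc,ray(w,*cc,.072))
for u,v in ((331,6),(0,0)): pass
E
```

```text
L/R p1p2 [ 0.5933 -0.0697  0.05  ] [ 0.6579 -0.0671  0.05  ]
p2p3 [ 0.59  -0.008  0.05 ] [ 0.655  -0.0057  0.05  ]
p1end [ 0.5938 -0.1305  0.05  ] [ 0.6609 -0.1282  0.05  ]
deck bl [ 0.5688 -0.1708  0.03  ]  left edge top [0.5622 0.0669 0.03  ] right [0.6782 0.0668 0.03  ] [ 0.6847 -0.1108  0.03  ]
p3p4 [0.5883 0.0535 0.05  ] [0.6545 0.0571 0.05  ]
p2p3 [ 0.5898 -0.0069  0.05  ] [ 0.6561 -0.003   0.05  ]
p4end [0.5865 0.1168 0.05  ] [0.6526 0.1159 0.05  ]
used4 cap top [0.6195 0.0867 0.102 ]
tray [array([ 0.4303, -0.3165,  0.03  ]), array([ 0.607 , -0.3126,  0.03  ]), array([ 0.6103, -0.4303,  0.03  ]), array([ 0.433 , -0.4347,  0.03  ])] [ 0.52015  -0.373525  0.03    ]
red [ 405   26   38   42 1181] [423.61219306  46.04572396] [0.54242432 0.36102087 0.072     ]
blue [318 218  32  24 417] [333.8441247  230.14628297] [0.44895109 0.15022143 0.072     ]
yellow [ 308   31   38   44 1277] [326.41111981  52.80344558] [0.4388219  0.35460761 0.072     ]
teal [235 113  35  34 476] [254.23319328 130.69537815] [0.35630829 0.27311178 0.072     ]
```

```bash
cat >> h.py <<'E'
SH=np.array([.6233,-.0064]); YAW=1.8
def shp(x,y):
    a=np.radians(YAW); return SH+np.array([x*np.cos(a)-y*np.sin(a),x*np.sin(a)+y*np.cos(a)])
G=.163
def st(s=""):
    q=r.sense(); print(s,"t%.1f"%q["clock"],q["tcp_pos"].round(4),"F",q["contact_force"].round(1),"open %.4f"%q["opening"])
E
python3 - <<'E'
from h import *
x,y=shp(0,.093); o=[180,0,90+YAW]
st()
r.reach([x,y,.36],o); st()
r.servo_line([x,y,.094+G],speed=.1); st()
r.grab(30); st("g")
r.servo_line([x,y,.145+G],speed=.1); st()
p=ssnap("side","s1"); crop(p,"s1c",(240,100,440,250),4)
E
```

```text
t7.4 [0.4309 0.2188 0.4299] F [ 0.3  0.  -0.4] open 0.0877
 t8.3 [0.6201 0.0868 0.3608] F [-0.3  1.4  0. ] open 0.0874
 t9.5 [0.6206 0.0866 0.2581] F [ 0.4 -0.3  0. ] open 0.0880
g t10.3 [0.6203 0.0866 0.257 ] F [-0.9 -0.3  0.4] open 0.0417
 t10.9 [0.6203 0.0865 0.3076] F [ 0.9  0.6 -2.2] open 0.0416
```

View pics/s1c.png

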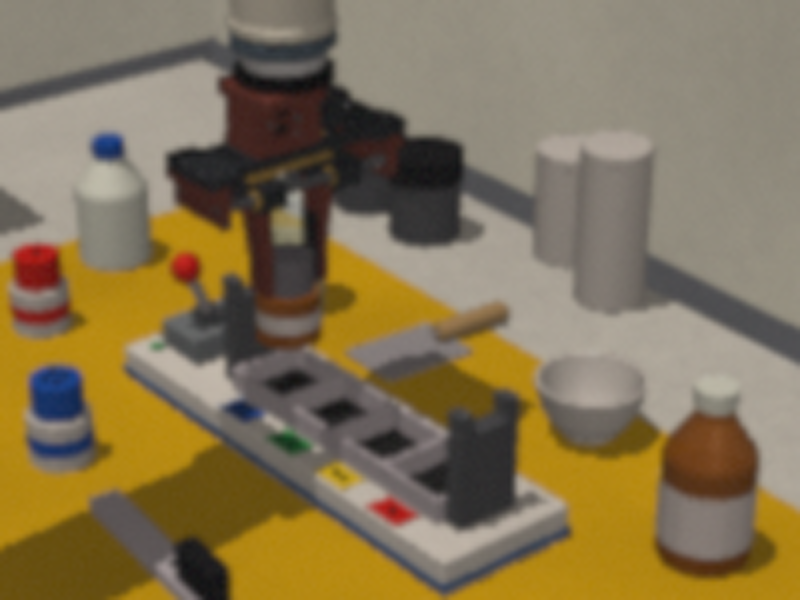

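```bash
python3 - <<'E'
from h import *
o=[180,0,90+YAW]
r.servo_line([.52,.08,.145+G],speed=.2); st()
r.servo_line([.52,-.3735,.125+G],speed=.25); st()
r.servo_line([.52,-.3735,.071+G],speed=.08); st("down")
r.wait(.2);r.let_go(); st("open")
r.servo_line([.52,-.3735,.2+G],speed=.2); 
r.servo_line([.50,-.42,.43],speed=.2); p=ssnap("wrist","w4"); q=ssnap("side","s2")
r.reach([0.43,0.22,0.43],o);p=ssnap("wrist","w5");ssnap("scene","sc5")
for col,box in (('red',(395,10,460,90)),('blue',(300,190,365,260)),('yellow',(290,20,360,85))):
    m,s,cc=mask(p,col,box,150,80); print(col,s,cc,ray(p,*cc,.072))
st()
E
```

```text
t11.6 [0.5203 0.08   0.3079] F [ 0.2 -0.3 -1.7] open 0.0415
 t13.6 [ 0.5203 -0.3726  0.2882] F [ 0.3  0.  -2.9] open 0.0416
down t14.4 [ 0.5201 -0.3736  0.2339] F [-0.3  0.2 -1.7] open 0.0415
open t15.5 [ 0.52   -0.3735  0.234 ] F [ 0.3 -0.4 -0.4] open 0.0879
red [ 410   31   37   41 1165] [427.76566524  50.53476395] [0.54240033 0.36089969 0.072     ]
blue [316 219  32  23 388] [332.60309278 231.56958763] [0.44919178 0.14950444 0.072     ]
yellow [ 312   32   39   45 1274] [330.72056515  53.79827316] [0.43872376 0.35458809 0.072     ]
 t19.3 [0.4304 0.2195 0.4299] F [0.  0.3 0.6] open 0.0875
```

View pics/w4.png

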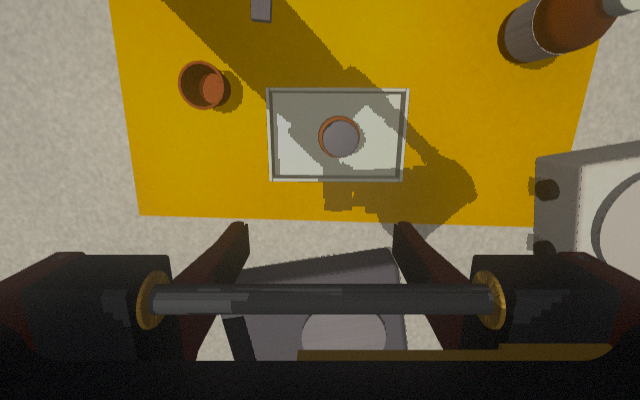

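View pics/w5.png

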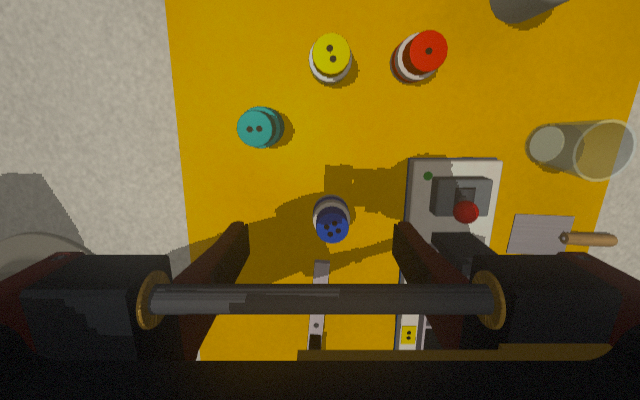

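View pics/s2.png

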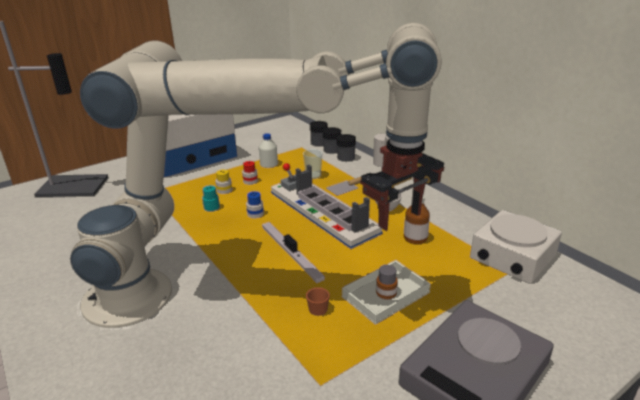

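```bash
cat >> h.py <<'E'
O=[180,0,90+YAW]
def look(col,x,y,tag,vmin=70):
    r.reach([x,y-.11,.40],O); p=ssnap("wrist",tag)
    c=proj(p,[x,y,.072]); b=[int(max(0,c[0]-45)),int(max(0,c[1]-45)),int(c[0]+45),int(c[1]+45)]
    m,s,cc=mask(p,col,b,150,vmin)
    (ex,ey),rad=cv2.minEnclosingCircle(m.astype(np.float32))
    print(col,"exp",c.round(),s,"circ",round(ex,1),round(ey,1),round(rad,1),ray(p,*cc,.072).round(4),ray(p,ex,ey,.072).round(4))
    return ray(p,ex,ey,.072)
E
python3 - <<'E'
from h import *
q=load("sc5"); print("wash base",ray(q,428,166,0), "beaker base",ray(q,415,208,0))
look('red',.5424,.361,"w6");st()
E
```

```text
wash base [0.68026523 0.43216098 0.        ] beaker base [0.74833403 0.26321941 0.        ]
red exp [323.  74.] [ 303   53   41   43 1352] circ 323.0 74.1 21.5 [0.5428 0.3612 0.072 ] [0.5427 0.3612 0.072 ]
 t19.9 [0.5423 0.2507 0.4003] F [-0.   0.4  0.2] open 0.0878
```

View pics/w6.png

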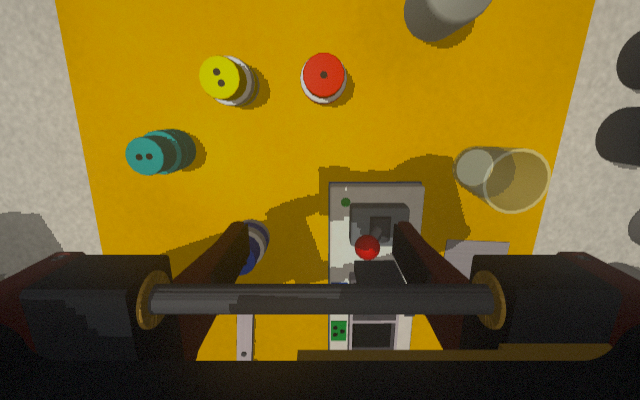

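```bash
cat >> h.py <<'E'
def pick(x,y,zb=0):
    r.reach([x,y,.25+zb],O) if False else r.servo_line([x,y,.12+zb+G],speed=.25)
    r.servo_line([x,y,.064+zb+G],speed=.1); st("at"); r.grab(35); st("g")
    r.servo_line([x,y,.149+G],speed=.12); st("lift")
def carry(n):
    py={1:-.093,2:-.031,4:.093}[n]; a=shp(0,py)
    s=r.sense()["tcp_pos"]
    if s[1]>.2: r.servo_line([.505,.24,.149+G],speed=.2)
    r.servo_line([.505,a[1],.149+G],speed=.2)
    if r.sense()["opening"]<.035: st("LOST"); return False
    r.servo_line([a[0],a[1],.149+G],speed=.15); r.wait(.1); st("over")
    r.servo_line([a[0],a[1],.105+G],speed=.08); st("in")
    return True
def drop(n):
    py={1:-.093,2:-.031,4:.093}[n]; a=shp(0,py)
    r.servo_line([a[0],a[1],.0945+G],speed=.04); r.wait(.1); st("down")
def leave(): 
    r.let_go(); s=r.sense()["tcp_pos"]; r.servo_line([s[0],s[1],.16+G],speed=.12); st("up")
E
python3 - <<'E'
from h import *
pick(.5427,.3612)
ok=carry(1); p=ssnap("side","s7"); crop(p,"s7c",(240,100,440,250),4)
E
```

```text
at t21.4 [0.5429 0.3611 0.2275] F [0.1 0.9 1.2] open 0.0878
g t22.2 [0.5426 0.3612 0.227 ] F [-0.1  0.3  0.5] open 0.0415
lift t23.1 [0.5426 0.3611 0.3107] F [ 0.   0.4 -1.9] open 0.0416
over t26.8 [ 0.6257 -0.0993  0.3122] F [ 0.2  0.1 -2.4] open 0.0419
in t27.5 [ 0.6263 -0.0994  0.268 ] F [ 0.3  0.3 -2.8] open 0.0416
```

View pics/s7c.png

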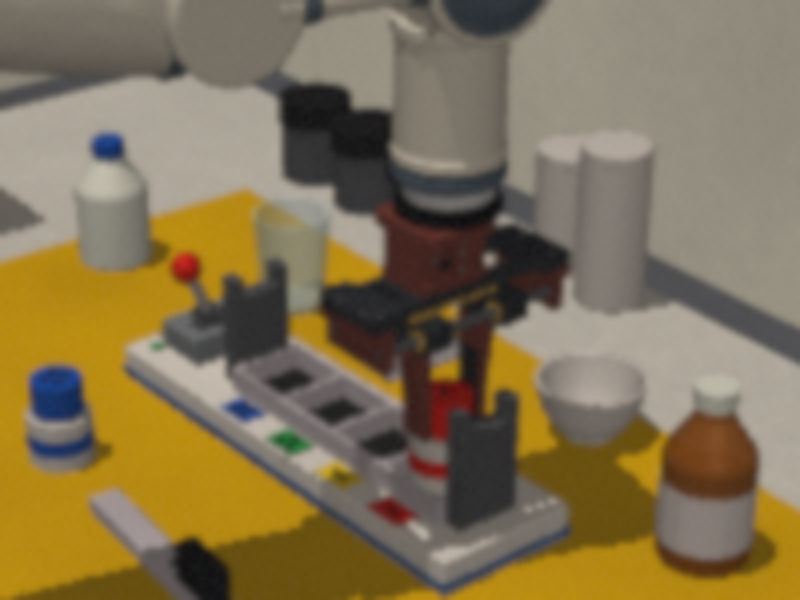

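```bash
python3 - <<'E'
from h import *
drop(1); leave()
s=shp(0,-.093)
r.servo_line([.56,s[1]-.08,.40],speed=.25); p=ssnap("wrist","w8"); c=proj(p,[*s,.102]);print(c)
q=ssnap("side","s8");crop(q,"s8c",(240,100,440,250),4)
m,st_,cc=mask(p,'red',[int(c[0]-35),int(c[1]-35),int(c[0]+35),int(c[1]+35)],150,40);(e,f),R=cv2.minEnclosingCircle(m.astype(np.float32));print(s,ray(p,e,f,.102),R,cc)
x=look('yellow',.4388,.3546,"w9")
E
```

```text
down t28.0 [ 0.6262 -0.0993  0.2573] F [ 0.3 -0.5 -2.9] open 0.0414
up t29.6 [ 0.6262 -0.0993  0.3223] F [ 0.4 -1.   0.2] open 0.0879
[393.69936577 108.5586034 ]
[ 0.6262212  -0.09935411] [ 0.62134099 -0.09567504  0.102     ] 24.7059326171875 [389.56093294 105.32827988]
yellow exp [322.  74.] [ 302   51   41   46 1397] circ 322.0 73.6 22.6 [0.4389 0.3554 0.072 ] [0.4387 0.3553 0.072 ]
```

View pics/s8c.png

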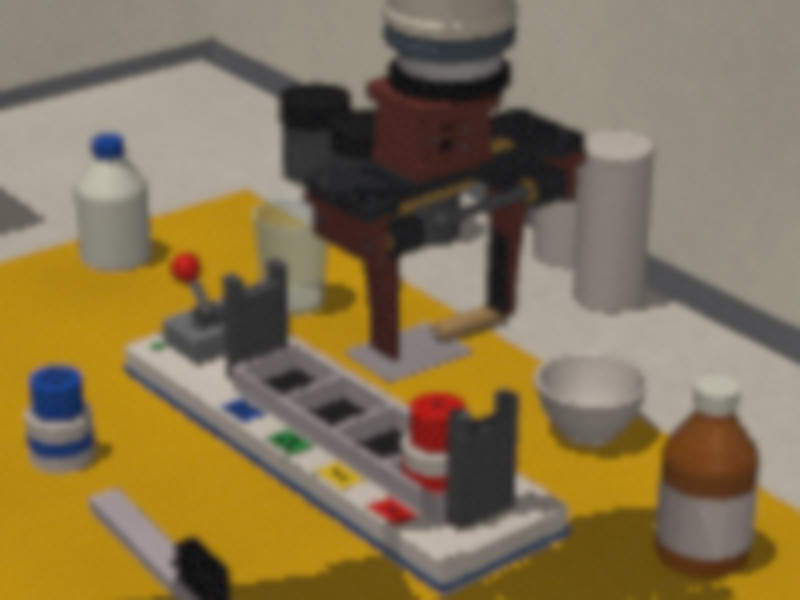

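View pics/w8.png

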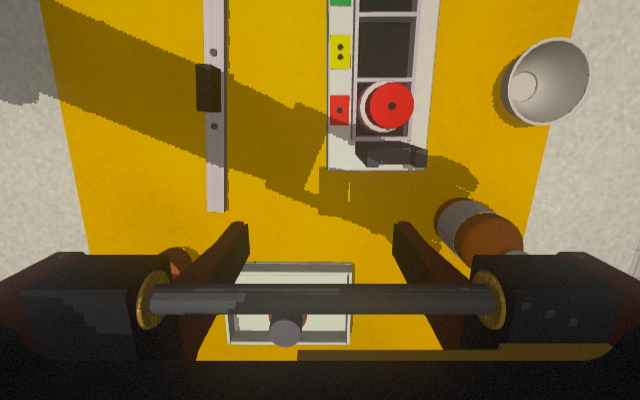

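View pics/w9.png

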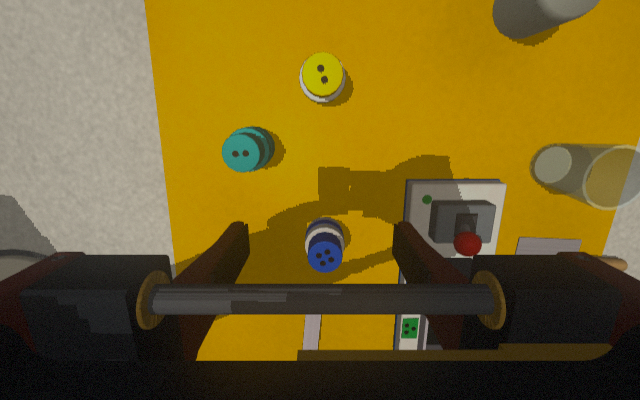

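```bash
python3 - <<'E'
from h import *
pick(.4388,.3550)
ok=carry(2); p=ssnap("side","s10"); crop(p,"s10c",(240,100,440,250),4)
E
```

```text
at t33.5 [0.439  0.355  0.2276] F [ 0.7  0.6 -0.1] open 0.0878
g t34.3 [0.4387 0.355  0.227 ] F [-0.   0.4  0.5] open 0.0416
lift t35.2 [0.4387 0.3549 0.3109] F [-0.9 -0.  -2. ] open 0.0415
over t38.6 [ 0.6237 -0.0372  0.3122] F [-1.3 -0.7 -2. ] open 0.0416
in t39.3 [ 0.6243 -0.0374  0.268 ] F [ 0.8 -0.9 -2.6] open 0.0416
```

View pics/s10c.png

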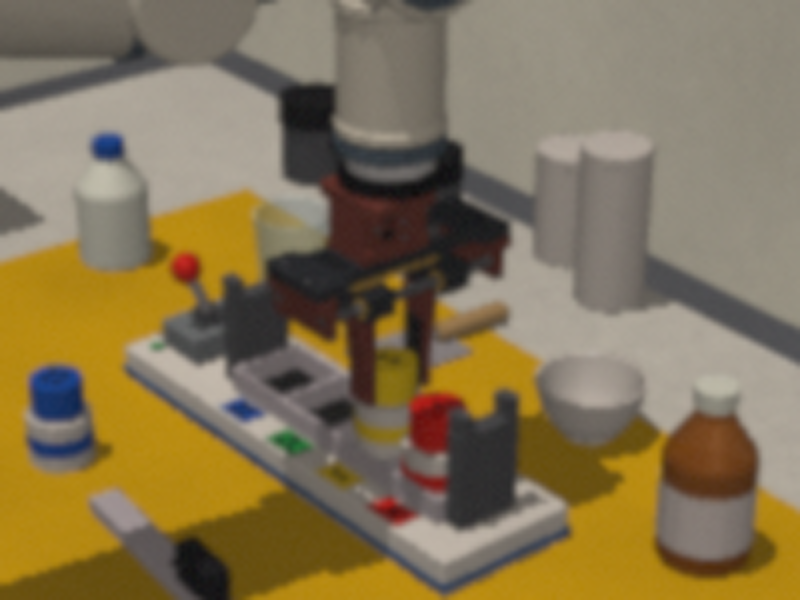

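```bash
python3 - <<'E'
from h import *
a=[load(n)["frame"][185:245,325:385,::-1] for n in ("s7","s8","s10")]
cv2.imwrite("pics/cmp.png",cv2.resize(np.hstack(a),None,fx=4.4,fy=4.4,interpolation=cv2.INTER_CUBIC))
E
```

```text
(no output)
```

View pics/cmp.png

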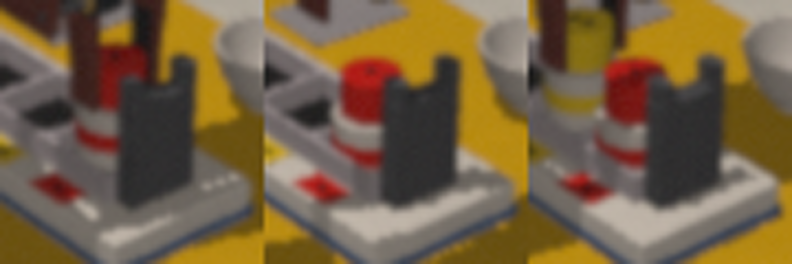

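```bash
python3 - <<'E'
from h import *
drop(2); leave()
s=shp(0,-.031)
r.servo_line([.56,s[1]-.08,.40],speed=.25); p=ssnap("wrist","w11"); c=proj(p,[*s,.102]);print(c, proj(p,[*shp(0,-.093),.102]))
q=ssnap("side","s11");crop(q,"s11c",(240,100,440,250),4)
crop(p,"w11c",(320,20,460,170),4)
x=look('blue',.4492,.1500,"w12",50)
E
```

```text
down t39.8 [ 0.6242 -0.0374  0.2573] F [-0.3 -0.2 -2.2] open 0.0415
up t41.4 [ 0.6242 -0.0374  0.3224] F [ 0.3  0.  -0.9] open 0.0878
[391.61819168 108.46917645] [387.50048989 174.56367109]
blue exp [322.  75.] [329  85   1   1   1] circ 329.0 85.0 0.0 [0.4563 0.1407 0.072 ] [0.4563 0.1407 0.072 ]
```

View pics/s11c.png

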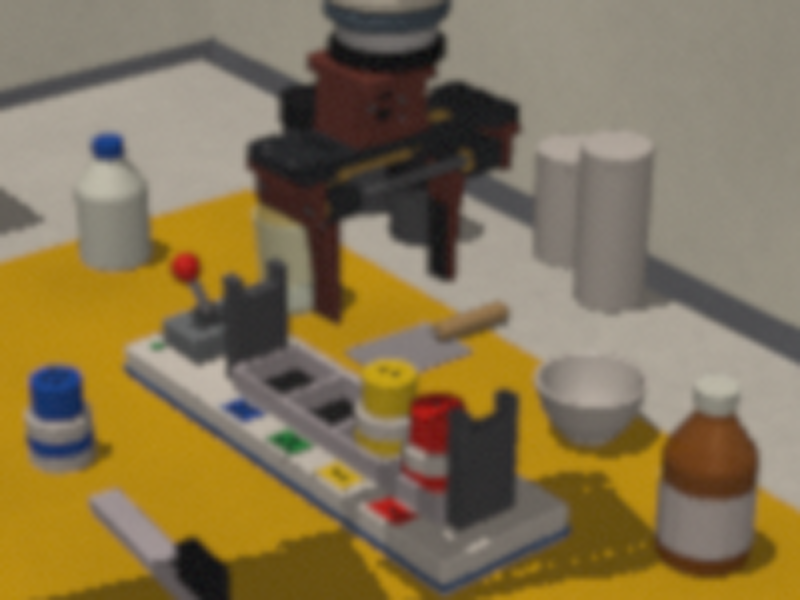

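View pics/w11c.png

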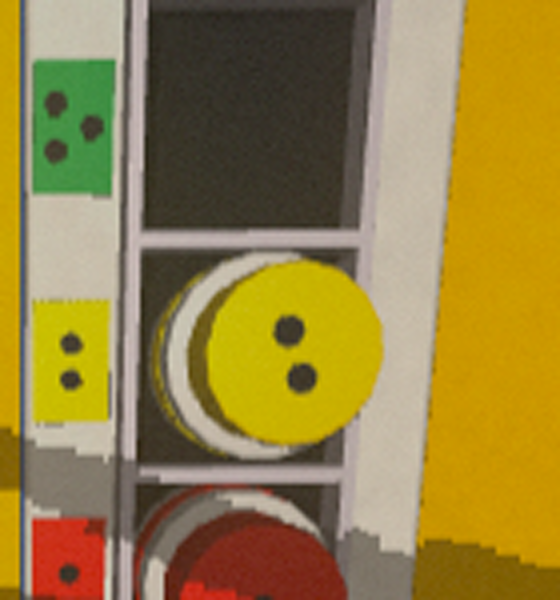

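View pics/w12.png

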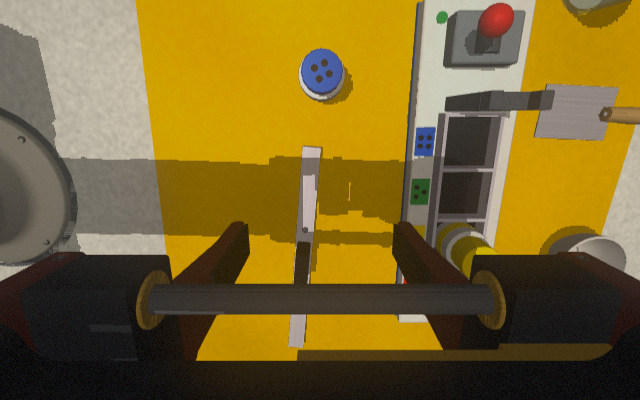

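```bash
python3 - <<'E'
from h import *
p=load("w12"); m,s,cc=mask(p,'blue',[280,30,365,115],90,60);(e,f),R=cv2.minEnclosingCircle(m.astype(np.float32));print(s,cc,R,ray(p,e,f,.072))
x,y,_=ray(p,e,f,.072); assert 19<R<24
pick(x,y)
ok=carry(4); p=ssnap("side","s13"); crop(p,"s13c",(240,100,440,250),4)
E
```

```text
[ 301   49   41   44 1226] [321.20880914  70.40293638] 21.708393096923828 [0.44789427 0.15388478 0.072     ]
at t44.5 [0.4481 0.1538 0.2277] F [ 0.5 -0.3  0.5] open 0.0879
g t45.3 [0.4478 0.1539 0.227 ] F [-0.3 -0.1  1. ] open 0.0414
lift t46.1 [0.4477 0.1538 0.3109] F [ 0.5 -0.2 -1.7] open 0.0417
over t47.7 [0.6197 0.0868 0.3123] F [-0.4  0.  -3. ] open 0.0415
in t48.4 [0.6204 0.0865 0.268 ] F [-0.3 -0.3 -2.5] open 0.0416
```

View pics/s13c.png

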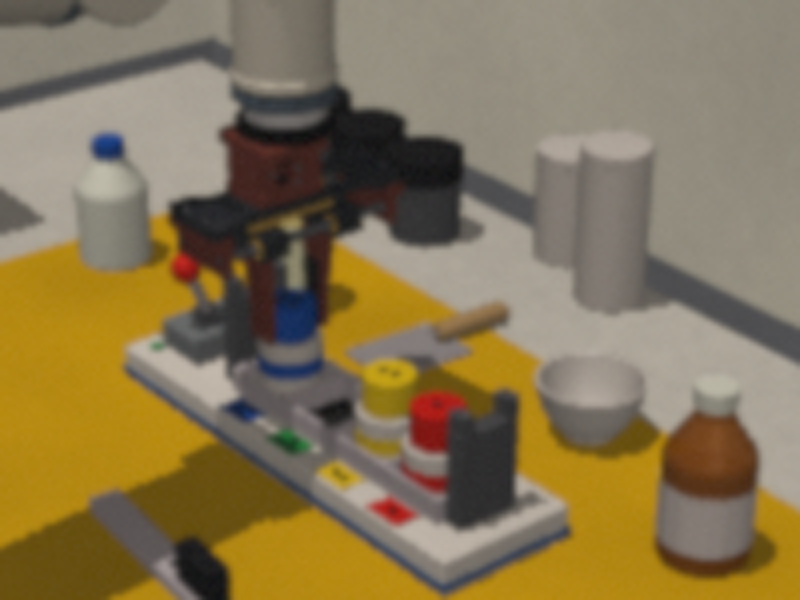

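```bash
python3 - <<'E'
from h import *
drop(4); leave()
s=shp(0,.093)
r.servo_line([.56,s[1]-.08,.40],speed=.25); p=ssnap("wrist","w14"); print(proj(p,[*s,.102]))
crop(p,"w14c",(320,20,460,170),4)
r.reach([.44,-.14,.43],O); p=ssnap("wrist","w15"); ssnap("side","s15");ssnap("scene","sc15")
crop(p,"w15c",(260,0,390,240),2.5)
E
```

```text
down t49.0 [0.6204 0.0865 0.2573] F [ 0.2  0.6 -3.4] open 0.0415
up t50.6 [0.6203 0.0865 0.3223] F [-0.1 -0.3 -1.3] open 0.0877
[387.3992633  108.28406654]
```

View pics/w14c.png

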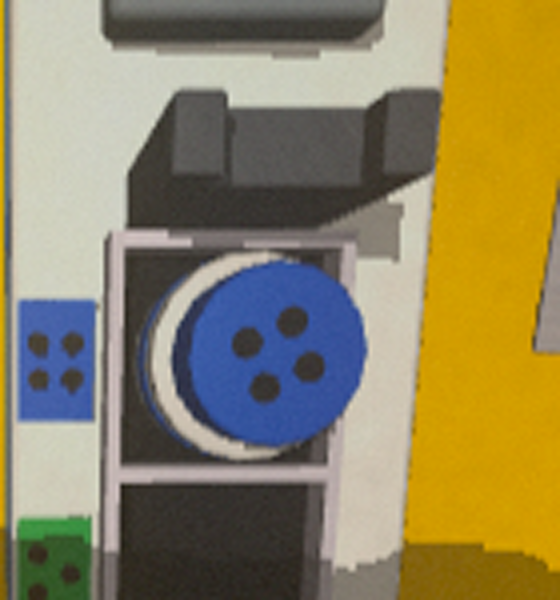

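View pics/w15.png

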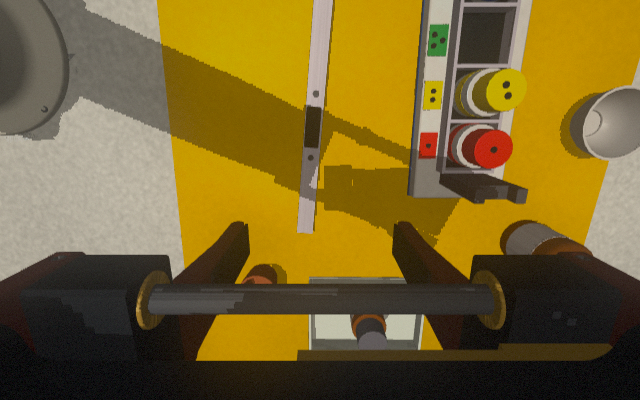

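View pics/w15c.png

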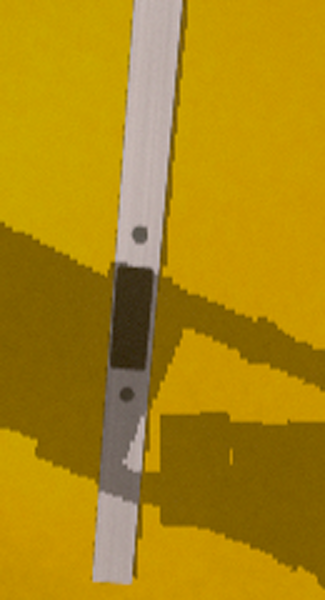

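```bash
python3 - <<'E'
from h import *
p=load("w15")
def c(u,v,z,k=2.5,o=(260,0)): return ray(p,o[0]+(u+.5)/k-.5,o[1]+(v+.5)/k-.5,z).round(4)
L=c(93,580,.012);Rr=c(133,583,.012);E=(L+Rr)/2
tl,tr=c(133,2,.012),c(185,2,.012);T=(tl+tr)/2
print("end",L,Rr,"wid",np.linalg.norm(L-Rr),"top",tl,tr)
d=T-E; print("yaw",np.degrees(np.arctan2(-d[0],d[1])), "centre from end",E+d/np.linalg.norm(d)*.155)
g=[c(*q,.044) for q in ((119,265),(154,268),(148,370),(110,367))];print(g,np.mean(g,0)); print("bolts",c(140,235,.012),c(127,394,.012),(c(140,235,.012)+c(127,394,.012))/2)
# grey mask line fit
h=cv2.cvtColor(p["frame"],cv2.COLOR_RGB2HSV); m=cv2.inRange(h,(0,0,60),(180,70,255)); m[:,:280]=0;m[:,345:]=0;m[240:]=0
ys=[];
for v in range(3,232):
    u=np.nonzero(m[v])[0]
    if len(u)>10 and not 100<v<152 : ys.append(ray(p,(u.min()+u.max())/2,v,.012)[:2])
ys=np.array(ys);f=np.polyfit(ys[:,1],ys[:,0],1);print(len(ys),"yaw",np.degrees(np.arctan(-f[0])),"x at -.085",np.polyval(f,-.085))
E
```

```text
end [ 0.4099 -0.2357  0.012 ] [ 0.4337 -0.2368  0.012 ] wid 0.023825406607233368 top [0.4262 0.0653 0.012 ] [0.4513 0.0661 0.012 ]
yaw -3.212933573681411 centre from end [ 0.43048727 -0.08149364  0.012     ]
[array([ 0.4232, -0.0572,  0.044 ]), array([ 0.4403, -0.0581,  0.044 ]), array([ 0.4388, -0.1073,  0.044 ]), array([ 0.4197, -0.1064,  0.044 ])] [ 0.4305  -0.08225  0.044  ]
bolts [ 0.4325 -0.041   0.012 ] [ 0.4276 -0.1244  0.012 ] [ 0.43005 -0.0827   0.012  ]
178 yaw -3.2776327864216954 x at -.085 0.4295448739811658
```

```bash
python3 - <<'E'
from h import *
p=load("w14")
def c(p,u,v,z,k,o): return ray(p,o[0]+(u+.5)/k-.5,o[1]+(v+.5)/k-.5,z)
a=[c(p,*q,.123,4,(320,20)) for q in ((174,92),(440,90),(172,176),(436,174))];print(np.round(a,4),np.mean(a,0),shp(0,.136))
p=load("w15");crop(p,"f1",(420,160,540,220),6)
st()
r.servo_line([.4303,-.0822,.16+G],[180,0,90-3.25],speed=.2)
r.servo_line([.4303,-.0822,.034+G],speed=.1); st("at"); r.grab(45); st("g")
r.servo_line([.4303,-.0822,.06+G],speed=.06); st("lift");ssnap("side","s16"); crop(load("s16"),"s16c",(220,150,420,300),4)
E
```

```text
[[0.5915 0.1359 0.123 ]
 [0.6449 0.1379 0.123 ]
 [0.5922 0.1203 0.123 ]
 [0.6462 0.1224 0.123 ]] [0.61871044 0.12910503 0.123     ] [0.61902814 0.12953289]
 t52.2 [ 0.441  -0.1391  0.4291] F [ 0.6 -0.4  0.2] open 0.0877
at t54.4 [ 0.4306 -0.0823  0.1978] F [-1.   0.7  0.3] open 0.0878
g t55.5 [ 0.4301 -0.0822  0.1969] F [-1.7  0.3  1. ] open 0.0181
lift t56.0 [ 0.4304 -0.0822  0.2232] F [ 0.4  0.4 -3.8] open 0.0177
```

View pics/s16c.png

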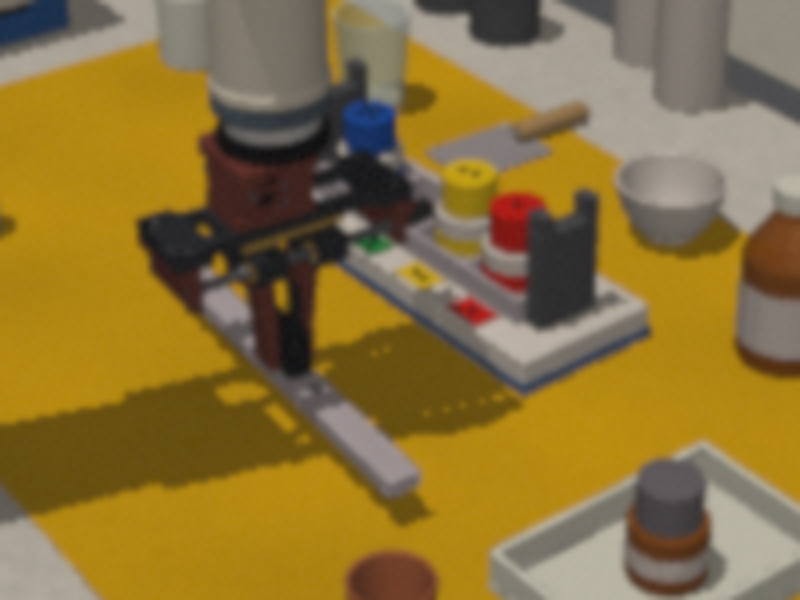

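View pics/f1.png

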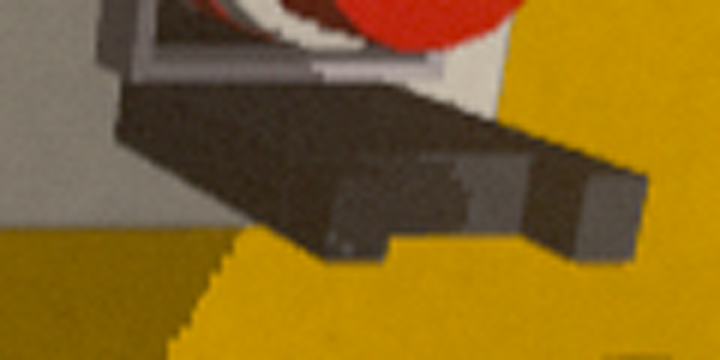

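```bash
python3 - <<'E'
from h import *
p=load("w15")
a=ray(p,420+322.5/6-.5,160+262.5/6-.5,.123);b=ray(p,420+634/6-.5,160+262.5/6-.5,.123);print(a,b,(a+b)/2,shp(0,-.144))
x,y=SH
r.servo_line([.46,-.04,.19+G],O,speed=.15); st()
r.servo_line([x,y,.185+G],speed=.15); r.wait(.2); st("over")
p=ssnap("side","s17");crop(p,"s17c",(240,100,440,250),4);p=ssnap("scene","sc17");crop(p,"sc17c",(270,160,420,290),4.5)
E
```

```text
[ 0.60119734 -0.15095144  0.123     ] [ 0.6551785  -0.14924629  0.123     ] [ 0.62818792 -0.15009886  0.123     ] [ 0.62782315 -0.15032894]
 t57.2 [ 0.4598 -0.0401  0.3519] F [ 0.  -0.6 -3.5] open 0.0178
over t58.6 [ 0.6229 -0.0066  0.3484] F [ 0.   0.4 -3. ] open 0.0176
```

View pics/s17c.png

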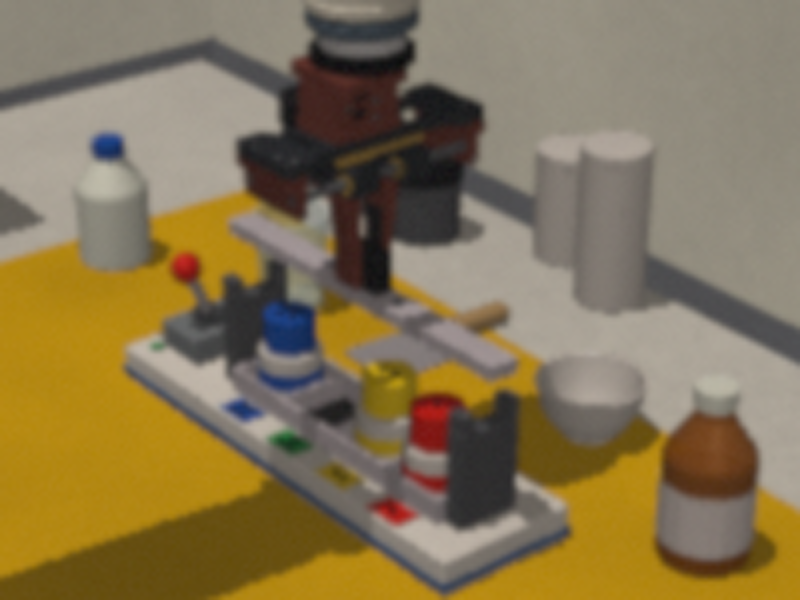

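View pics/sc17c.png

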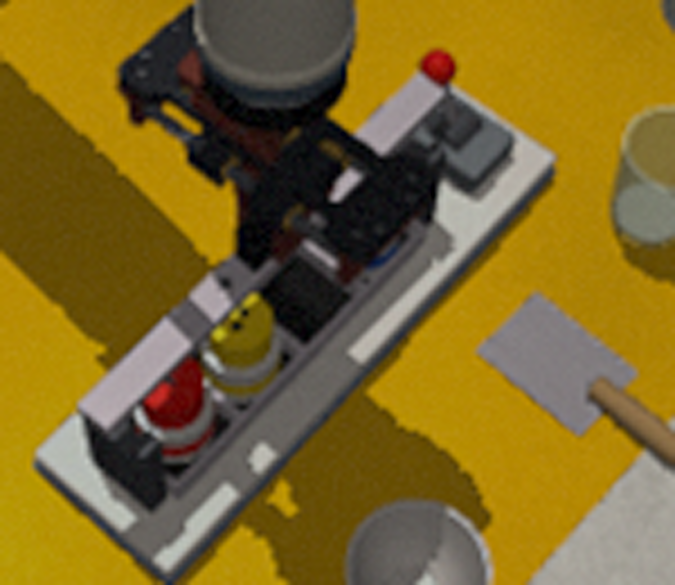

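```bash
python3 - <<'E'
from h import *
x,y=SH
r.servo_line([x,y,.150+G],speed=.06); st("mid")
r.servo_line([x,y,.1415+G],speed=.03); r.wait(.1); st("down")
p=ssnap("side","s18");crop(p,"s18c",(240,100,440,250),4);p=ssnap("scene","sc18");crop(p,"sc18c",(270,160,420,290),4.5)
E
```

```text
mid t59.5 [ 0.6233 -0.0064  0.3131] F [ 0.2  0.3 -3. ] open 0.0173
down t60.0 [ 0.6233 -0.0064  0.3044] F [-0.5  0.2 -2.9] open 0.0179
```

View pics/s18c.png

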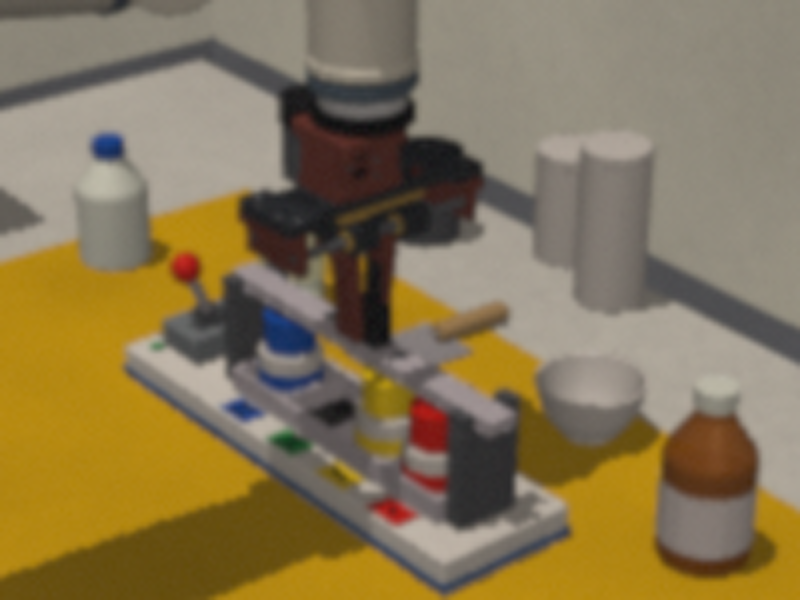

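View pics/sc18c.png

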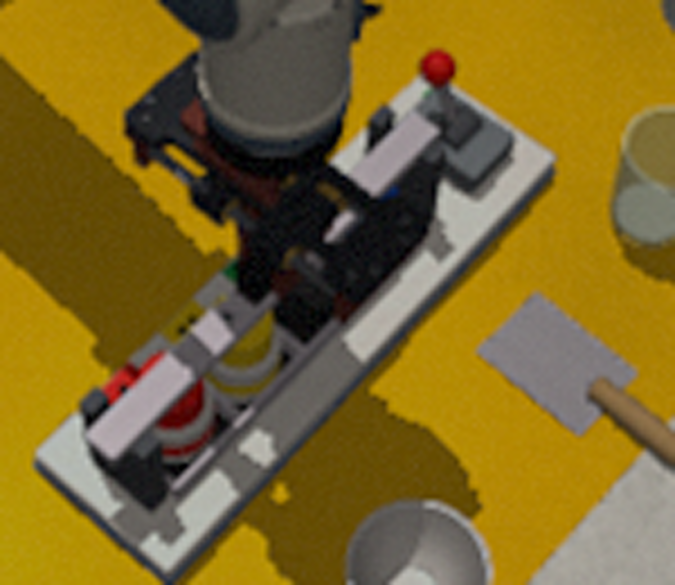

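```bash
python3 - <<'E'
from h import *
x,y=SH
r.let_go(); st(); r.servo_line([x,y,.21+G],speed=.12)
r.servo_line([.55,-.12,.43],speed=.25); p=ssnap("wrist","w19")
r.servo_line([.50,.05,.43],speed=.25); p=ssnap("wrist","w20")
p=ssnap("side","s19");crop(p,"s19c",(240,100,440,250),4); q=ssnap("scene","sc19");crop(q,"sc19c",(270,160,420,290),4.5)
E
```

```text
t61.2 [ 0.6233 -0.0064  0.3045] F [0.5 0.3 0.2] open 0.0879
```

View pics/w19.png

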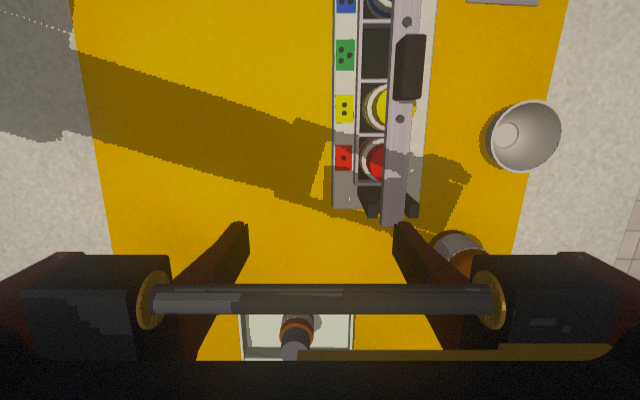

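View pics/w20.png

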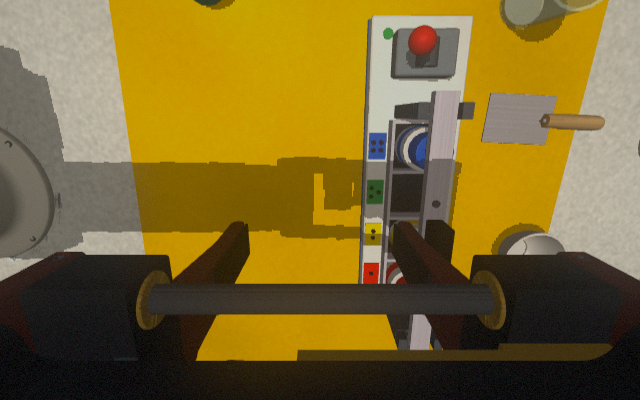

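View pics/s19c.png

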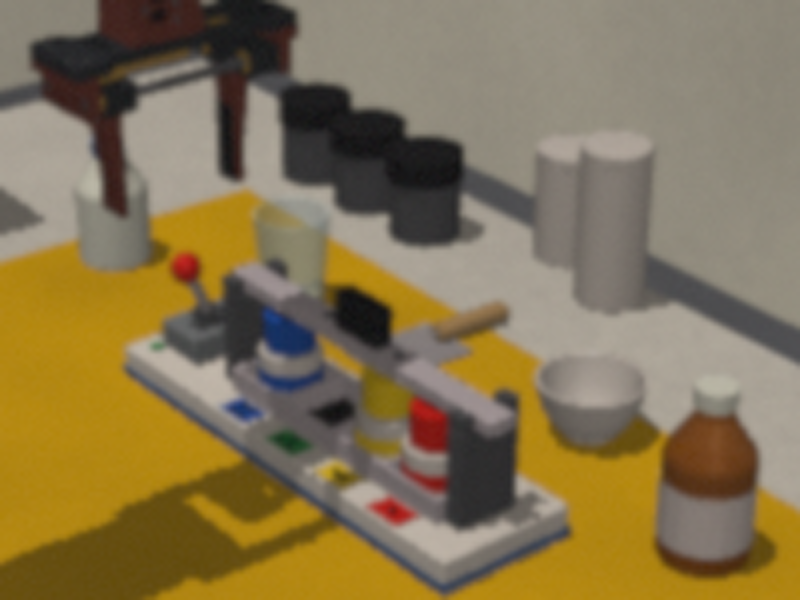

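```bash
python3 - <<'E'
from h import *
def tosh(X):
    a=np.radians(YAW);d=np.array(X[:2])-SH;return np.array([d[0]*np.cos(a)+d[1]*np.sin(a),-d[0]*np.sin(a)+d[1]*np.cos(a),*X[2:]]).round(4)
w=load("w20");print("end+",tosh(ray(w,447,91,.119)));w9=load("w19");print("end-",tosh(ray(w9,393,227,.119)), "grip", tosh(ray(w9,411,66,.151)))
p=load("sc19");q=load("s19")
m1,s1,c1=mask(p,'red',(355,165,380,185),130,50);m2,s2,c2=mask(q,'red',(275,155,295,175),130,50);m3,s3,c3=mask(w,'red',(400,15,450,65),130,50)
print(s1,c1,s2,c2,s3,c3)
for o in ([(p,*c1),(q,*c2)],[(p,*c1),(q,*c2),(w,*c3)],[(q,*c2),(w,*c3)]): print(tosh(tri(o)),tri(o))
E
```

```text
end+ [0.0004 0.1537 0.119 ]
end- [ 0.0026 -0.1555  0.119 ] grip [-6.00e-04  1.00e-04  1.51e-01]
[364 171   7   8  41] [366.92682927 174.70731707] [283 164   6   7  31] [286.         166.51612903] [408  26  29  30 662] [422.22356495  40.05589124]
[-0.0257  0.2005  0.1064] [0.5912939  0.19322957 0.10635822]
[-0.0249  0.2003  0.1069] [0.59208491 0.19297272 0.10691849]
[-0.0245  0.2009  0.1066] [0.59245726 0.19359418 0.10661869]
```

```bash
python3 - <<'E'
from h import *
def P(x,z): return [*shp(x,.2005),z+G]
r.grab(10); r.servo_line(P(-.11,.2),O,speed=.2); r.servo_line(P(-.11,.104),speed=.15); st("ready")
for x in (-.06,-.04,-.02,-.01,0,.006):
    r.servo_line(P(x,.104),speed=.05); st(x)
    if abs(r.sense()["contact_force"][0])>12: break
p=ssnap("side","s21");crop(p,"s21c",(240,100,440,250),4); q=ssnap("scene","sc21");crop(q,"sc21c",(310,140,430,240),5)
E
```

```text
ready t66.8 [0.5074 0.1904 0.2683] F [-0.5  0.6  0.4] open 0.0005
-0.06 t68.0 [0.5569 0.1921 0.267 ] F [-0.4 -0.2 -0.5] open 0.0006
-0.04 t68.5 [0.5773 0.1927 0.2667] F [-0.4 -0.   0. ] open 0.0003
-0.02 t69.1 [0.5973 0.1933 0.2666] F [-0.4  0.6 -0.7] open 0.0006
-0.01 t69.4 [0.6073 0.1937 0.2669] F [ 0.3 -0.1 -0. ] open 0.0006
0 t69.8 [0.6174 0.194  0.2669] F [-0.   0.4  0.4] open 0.0006
0.006 t70.0 [0.622  0.1944 0.2671] F [-11.2  -1.6   4.9] open 0.0002
```

View pics/s21c.png

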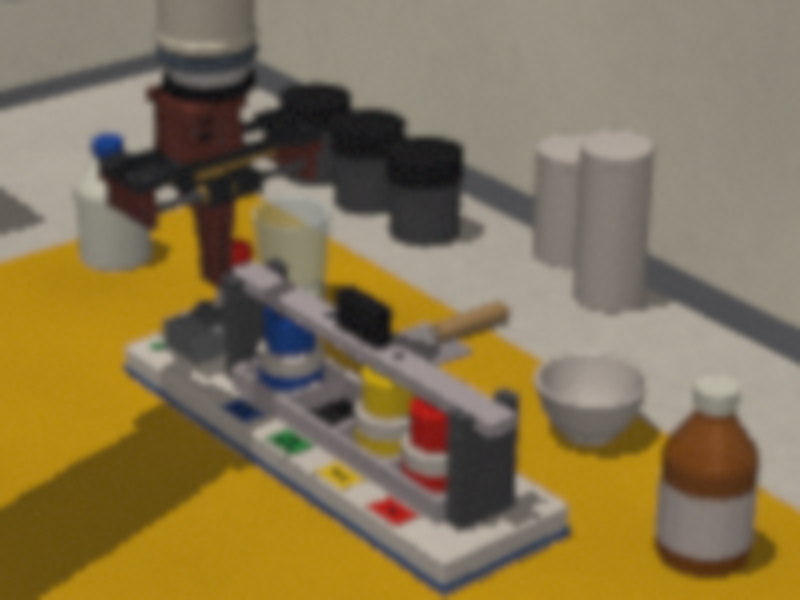

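View pics/sc21c.png

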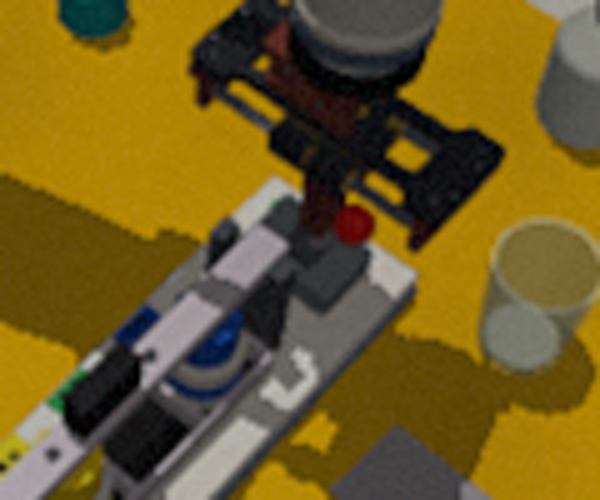

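```bash
python3 - <<'E'
from h import *
def P(x,z): return [*shp(x,.2005),z+G]
r.servo_line(P(-.06,.104),speed=.1); r.servo_line(P(-.10,.24),speed=.2)
r.reach([.40,.05,.43],O); st()
p=ssnap("scene","sc22");q=ssnap("side","s22");w=ssnap("wrist","w22")
crop(p,"sc22c",(220,110,460,350),2.5);crop(q,"s22c",(180,110,460,330),2.8)
m1,s1,c1=mask(p,'red',(365,165,395,195),130,50);m2,s2,c2=mask(q,'red',(285,145,315,175),130,50)
X=tri([(p,*c1),(q,*c2)]);a=np.radians(YAW);d=X[:2]-SH
print(s1,s2,X,d@[np.cos(a),np.sin(a)],d@[-np.sin(a),np.cos(a)])
E
```

```text
t72.6 [0.4005 0.0502 0.4291] F [-0.5  0.2 -0.7] open 0.0008
[377 181   8   8  48] [297 160   5   6  27] [0.6428319  0.19435754 0.10460314] 0.02582821242542711 0.20004496219909232
```

View pics/sc22c.png

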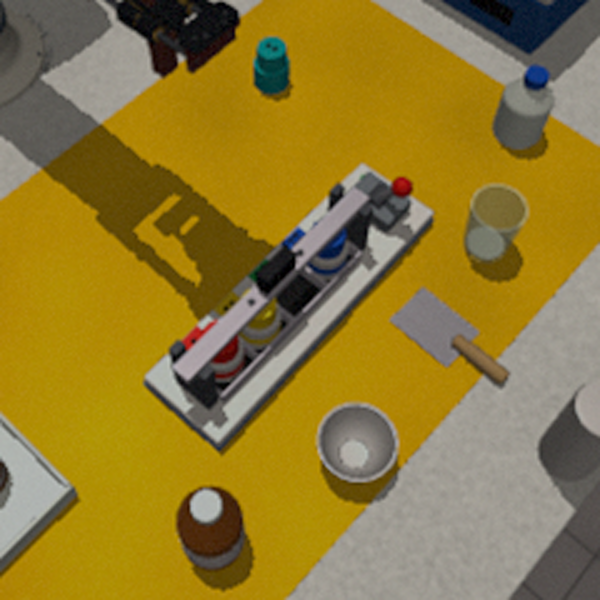

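View pics/s22c.png

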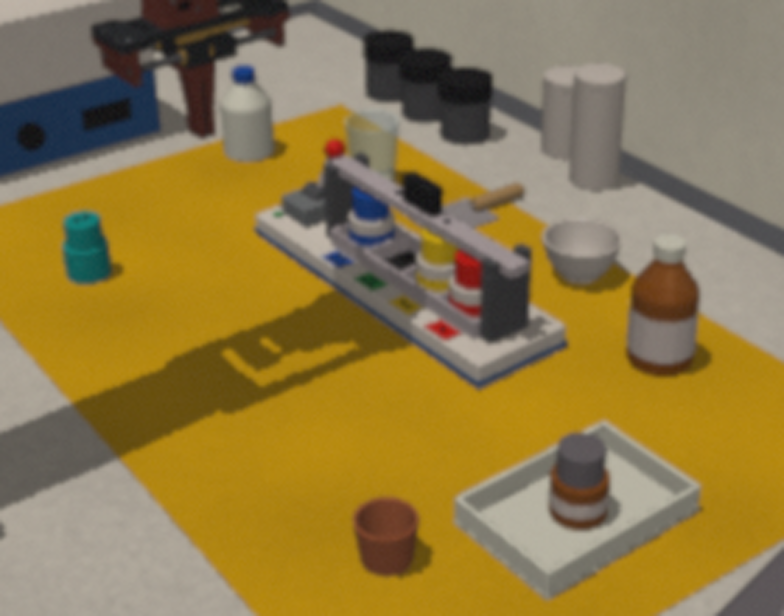

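```bash
python3 - <<'E'
from h import *
a=np.radians(YAW)
W=[]
for X in ([.60,.08,.43],[.50,.08,.43]):
    r.reach(X,O); w=ssnap("wrist","w23"); c=proj(w,[.643,.194,.105]); b=[int(c[0]-30),max(0,int(c[1]-30)),int(c[0]+30),int(c[1]+30)]
    m,s,cc=mask(w,'red',b,130,50);(e,f),R=cv2.minEnclosingCircle(m.astype(np.float32)); W.append((w,e,f)); x=ray(w,e,f,.105); d=x[:2]-SH; print(s,R,d@[np.cos(a),np.sin(a)],d@[-np.sin(a),np.cos(a)])
x=tri(W);d=x[:2]-SH;print(x,d@[np.cos(a),np.sin(a)]); r.reach([.40,.05,.43],O)
E
```

```text
[357  58  26  28 577] 13.979889869689941 0.028703001298950353 0.20017355474780701
[455  62  29  27 581] 14.933431625366211 0.02834104318367946 0.20020145681727933
[0.6458724  0.19473761 0.10389191] 0.02887914223327878
```

View pics/w23.png

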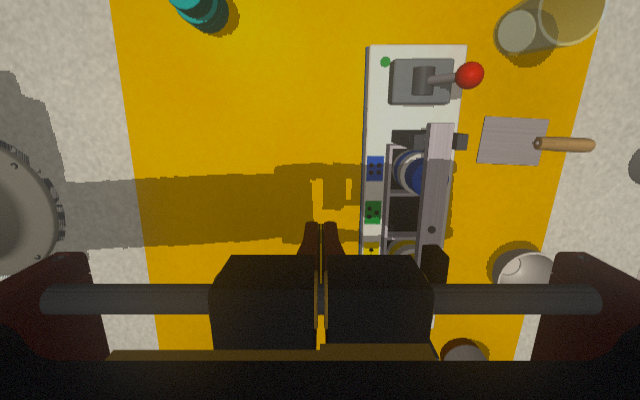

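Tip at x = +0.0285 m, about 1.0 rad, so the lever is fully over (ball at pixel 469, 75). Handing in.

```bash
python3 - <<'E'
from h import *
st(); r.hand_in()
E
```

```text
t74.6 [0.4003 0.0498 0.4303] F [ 0.5 -0.2 -0.1] open 0.0007
the job is handed in; nothing more can be done
```

The whole job was done in order in about 75 s of robot time and handed in. No verdict is reported.

**What I did:**
- I moved the one used jar, from pocket 4, to the middle of the returns tray.
- I loaded fresh jars 1 (red), 2 (yellow) and 4 (blue) in that order. There was no jar 3, so pocket 3 stayed empty, and I left the turquoise look-alike alone.
- I laid the bar in the forks, then pushed the lever over until it hit its stop, where the force rose to about 11 N.

**Last checks:**
- **Used jar:** it stands upright in the tray.
- **Jars 2 and 4:** the caps are within about 2 px (roughly 2 mm) of their pocket centres.
- **Bar:** it is centred to about 2 mm lengthways and lies between both pairs of prongs.
- **Lever:** the wrist camera puts the tip at +28 to 29 mm, about 1.0 rad.
- **Bystanders:** none looks moved in the pictures.

**Checks that disagreed:**
- **Jar 1:** the circle fit put its cap about 6 mm off, because the jar's red band and a shadow got into the mask. The cap's dot showed about 3 mm, and the side view shows it down in the pocket.
- **Lever:** the scene and side cameras gave +26 mm (about 0.95 rad), slightly less than the wrist camera but still past the 0.85 rad limit.

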